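# Spring open the studio's blade chest by its concealed catch

## Robot

A 6-joint arm with a two-finger parallel gripper is mounted at the origin on the work surface. World frame = base frame: x ahead of the robot, y to its left, z up, the work surface at z = 0. Lengths are in m, angles in rad, forces in N, time in s.
With the tool pointing down it reaches from about 0.375 to 0.9 m from the base axis. Payload 3.1 kg.
Tool frame: the origin (TCP) lies where the fingers leave the gripper's body, on its centre line; the fingertips stand 70 mm ahead of it and the grasp point (between the pads) lies 51 mm ahead of it; z points along the fingers, y is the line along which they close (so a half turn about z gives the same grasp; the last joint's range is limited). The gripper opens to 87 mm and grips with 3 to 60 N. Pads are 19 mm wide; open, the fingers measure 117 mm over their backs; the gripper's body (75 mm by 190 mm) begins 51 mm behind the grasp point.
Start: joints at [-1.389, 0.527, 1.433, -0, 1.181, -0.178], TCP at [0.221, -0.585, 0.292] pointing down, gripper open.
Joint ranges: [-3.08, 3.08], [-0.75, 2.2], [0.22, 2.44], [-1.43, 4.57], [0, 2.65], [-2.85, 2.85]. Speed limits (rad/s): [2.79, 2.79, 3.14, 3.14, 3.14, 3.14].

## Interface

Orientations are given as a unit quaternion [x, y, z, w].
In Python, from rig import robot gives the robot as it stands.
- The arm moves only by the tool send_rows, never from a script. Its argument "deltas" is text: rows parted by semicolons, each of 7 numbers parted by spaces: the shift along the tool's x, y, z in mm, then the turn, a rotation vector about the tool's x, y, z in degrees, then the opening, from 0 (shut) to 1 (fully open). A call has 1 to 10 rows; each row shifts and turns the commanded pose from where the row before left it, along the tool's axes as they then stand; what a row does not reach is not made up. A row lasts 1/8 s, in which the tool goes at most 62.5 mm and 10.7 degrees, less where a joint would pass 70% of its speed; a pose out of reach is approached as far as the arm can. A call is refused whole if a number of a shift passes 62.5 or a number of a turn 10.7, either way. A call with a gripper value outside its range is refused whole. The fingers move at their own pace and stop on an object; "newtons" is the grip in N (left out, the last holds). Time passes only in rows, so rows that do not move let the fingers close. It gives the time, the measured TCP pose, the force, the opening and the grip force at its end, in the units of the state.
- robot.get_obs(): the state, without advancing time (a new reading comes with each control period).
- robot.camera(name): name is "scene" or "top"; returns a dict with "image" (420x560x3 uint8, red, green, blue), "depth" (420x560 float32, m along the optical axis (not along the pixel's ray), 0 where there is no reading), "fovy" (degrees; the focal length in pixels is half the picture's height over the tangent of half this angle, whatever the lens; pixels are square), "cx", "cy" (the principal point, pixels), "rvec" (rotation vector, rad) and "tvec" (3), from world to camera coordinates, as OpenCV has them. Camera axes: x right, y down, z forward; pixel columns grow to the right and rows downward; lengths in m; the calibration is good to about 2 mm. A picture is of the moment at which its call begins.
- robot.hand_in(): hands the job in; it is judged then, once.
Trained networks look in the newest picture that a camera, given by its name, has taken for a name from the list of things; names that differ only in an ending like _2 or _b are one class to them, and where a whole thing is asked for, a point or a joint stands for the part that bears it (a point fixed in the world has none). Each returns a list of dicts, best first, with "p" (0 to 1); they miss things now and then, are a little off and sometimes report something else, mostly with a low value. They report only what shows in the picture. A call takes as long as a camera call.
- robot.find_in(camera, thing): "box" ([left, top, right, bottom] in pixels, round what is visible of it).
- robot.cut_out(camera, thing): "region" (420x560 bool, what is visible of it) and "box" ([left, top, right, bottom] in pixels, round what is visible of it).
The state is a dict: "time": time; "q": joint angles; "joint_velocities": joint speeds; "joint_torque": joint torques, N m; "position": TCP position; "tool_rot": TCP orientation; "ft_force": force on the tool from outside, world axes, zero at the start; "moment": the same for the moment, N m; "grip_width": finger opening in m; "grip_force": force on a finger pad.
Only numpy, scipy, OpenCV 4.12 (cv2) and the standard library are available. Lean on these libraries where they do the work, as an engineer would, in place of code of your own. Each camera call takes 0.05 s, during which the arm holds its last target. There are 200 camera calls.

## Task

The low blue chest on the studio bench, where the craft knives are kept away from the children, is shut by a concealed catch: a flush, unmarked push plate somewhere along the grey panel inset in the front of its top. Feel along the panel with the fingertips, press the plate in until the lid springs ajar, then let go so that the plate comes back up, and take the hand away. Do not pick anything up, do not lift the lid any further than its spring does, and leave the pots, jars and figures on the chest and around it where they stand.

Things in the scene. Friction and masses are not known exactly. Their poses are not given: they have to be found in the camera images.
- chest: The blade chest: a low blue box screwed to the bench, 290 mm deep (its x), 370 mm wide (its y), 100 mm high. Origin at the centre of its underside, z up; its front faces its own -x. The front rail of its top is blue with a grey panel inset; behind it is a plywood lid, level with the top, 180 mm deep (x = -42 to +138 mm), 342 mm wide, hinged along the back.
- panel_mid (a point): Middle of the grey panel's face, 95 mm in front of the chest's centre, 98 mm above the bench, axes as the chest's. The panel shows 64 mm in x and 160 mm in y, 2 mm below its blue rim. The push plate lies in it on the long centre line (x = 0), its centre anywhere from y = -50 to +50 mm: exactly where is not told, it must be felt or seen. The rest is rigid.
- release (a joint): Push plate pressed down, m: 0 at rest, 0.007 at its stop. Grey like the panel, a thin dark gap round it: 40 mm in x, 46 mm in y, in an opening of 44 x 50 mm, its face 2 mm below the panel's. Sprung: gives at 2 N, 5 N at 5 mm, 6 N at the stop; the catch lets go about 4 mm down. A closed fingertip wholly within the opening can press it to the stop, 9 mm below the panel's face.
- lid (a joint): Angle of the chest's lid in rad: 0 shut, growing as its front edge rises. Once the catch lets go, a light spring lifts it to about 0.35 to 0.4 (front edge some 65 mm up), where it stays by itself.
- jar_orange: Paint jar, orange, brass-coloured cap, 52 mm across, 76 mm high, standing on the bench. Not to be moved. Origin at the centre of its underside, z up.
- jar_maroon: Paint jar, dark maroon, maroon cap, 52 mm across, 76 mm high, standing on the bench. Not to be moved. Origin at the centre of its underside, z up.
- jar_red: Paint jar, red, pink-red cap, 52 mm across, 76 mm high, standing on the bench. Not to be moved. Origin at the centre of its underside, z up.
- coil_pot: Brown coil-built clay pot with a yellow rim, 110 mm across, 74 mm high, on the bench. Not to be moved. Origin at the centre of its underside, z up.
- green_pot: Lime green coil pot, 86 mm across, 60 mm high, on the bench. Not to be moved. Origin at the centre of its underside, z up.
- bird: Yellow clay bird with big brown eyes, 80 mm across, 97 mm high, on the bench. Not to be moved. Origin at the centre of its underside, z up.
- chick: Small brown clay chick, 40 mm across, 49 mm high, on one blue end of the chest's front rail. Not to be moved. Origin at the centre of its underside, z up.
- paint_pot: Small white paint pot with a blue lid, 47 mm across, 34 mm high, on the other blue end of the chest's front rail. Not to be moved. Origin at the centre of its underside, z up.

How it is judged:
On the way, in this order (a step that is already met when the one before it is completed fails the run):
1. the push plate is pressed in (value of joint release above 0.003 m), for 0.02 s.
2. the lid has sprung ajar and the plate has come back up (value of joint lid above 0.25 rad and value of joint release below 0.0015 m), for 0.2 s.
At the end, for the whole second after the job is handed in: The lid stands still ajar by its spring (0.25 to 0.55 rad), the push plate is back up (within 1.5 mm of its rest), and no jar, pot or figure has moved by more than 20 mm or leans more than 20 degrees (all of step 2 and value of joint lid below 0.55 rad and velocity of joint lid between -0.05 and 0.05 rad/s and not (distance of any of jar_orange, jar_maroon, jar_red, coil_pot, green_pot, bird, chick, paint_pot from where it was at the start of the episode above 0.02 m or angle between any of jar_orange, jar_maroon, jar_red, coil_pot, green_pot, bird, chick, paint_pot's own z axis and vertical above 0.35 rad)); the robot touches nothing.
It fails at once if the lid is lifted or pushed up past where its spring leaves it (over 0.65 rad) (value of joint lid above 0.65 rad).
It fails at once if a jar, pot or figure is moved by more than 20 mm, lifted or tipped (distance of any of jar_orange, jar_maroon, jar_red, coil_pot, green_pot, bird, chick, paint_pot from where it was at the start of the episode above 0.02 m or angle between any of jar_orange, jar_maroon, jar_red, coil_pot, green_pot, bird, chick, paint_pot's own z axis and vertical above 0.35 rad).
It also fails if it takes over 48 s, if anything falls off the work surface, if the arm or the gripper's body presses on something with over 40 N, if the wrist force passes 120 N, or if a joint passes its speed limit or range.

## Working session

There is one attempt and no reset: what is moved stays moved. The work goes in short steps, Python scripts to look and compute and a tool call to move; the robot and the scene stay as the last step left them, time stands still between calls to the robot, and variables do not carry over. Pictures are saved under pics/ and viewed, at most 10 in all, crops included, and the job is handed in when it is done.

Besides the shell and the picture viewer there is one more tool, called after "Emit:" as name(argument=value, ...) on one line, values as JSON. send_rows: Moves the arm, as the interface text tells. Its arguments: {"type":"object","properties":{"deltas":{"type":"string"},"newtons":{"type":"number"}},"required":["deltas"]}

```bash
mkdir -p pics; cat > h.py <<'E'
import numpy as np,cv2
from rig import robot
def cam(n):
    c=robot.camera(n); R=cv2.Rodrigues(np.array(c['rvec'],float))[0]; t=np.array(c['tvec'],float).ravel()
    f=210/np.tan(np.radians(c['fovy'])/2); d=c['depth']
    v,u=np.mgrid[:420,:560]; P=np.stack([(u-c['cx'])/f*d,(v-c['cy'])/f*d,d],-1)
    c['W']=(P-t)@R; c['R']=R;c['t']=t;c['f']=f
    return c
def proj(c,p):
    q=c['R']@np.array(p)+c['t']; return q[:2]/q[2]*c['f']+[c['cx'],c['cy']]
E
python3 - <<'E'
from h import *
ims=[]
for n in ['scene','top']:
    c=cam(n); cv2.imwrite(f'pics/{n}0.png',c['image'][...,::-1]); print(n,-c['R'].T@c['t'],c['f'])
    for th in ['chest','release','panel_mid','chick','paint_pot','jar_orange','jar_maroon','jar_red','coil_pot','green_pot','bird']:
        r=robot.cut_out(n,th)
        if r:
            m=r[0]['region']&(c['depth']>0); w=c['W'][m]
            print(th,round(r[0]['p'],2),np.round(r[0]['box']),np.round(np.median(w,0),3),np.round(np.percentile(w,2,0),3),np.round(np.percentile(w,98,0),3))
        else: print(th,'none')
print(robot.get_obs())
E
```

```text
scene [ 1.04751721 -0.82047097  1.06316538] 497.4730749542498
chest 0.72 [206. 173. 368. 327.] [ 0.633 -0.113  0.099] [ 0.459 -0.242  0.006] [0.75  0.127 0.104]
release 0.63 [256. 201. 276. 214.] [ 0.498 -0.022  0.095] [ 0.478 -0.044  0.092] [0.518 0.    0.099]
panel_mid 0.67 [206. 169. 364. 328.] [ 0.631 -0.11   0.099] [ 0.456 -0.242  0.003] [0.75  0.131 0.104]
chick none
paint_pot 0.71 [355. 150. 372. 178.] [0.623 0.345 0.059] [0.595 0.334 0.007] [0.642 0.384 0.079]
jar_orange 0.88 [340. 140. 352. 172.] [0.563 0.349 0.056] [0.535 0.338 0.004] [0.583 0.388 0.079]
jar_maroon 0.71 [309. 137. 326. 161.] [0.468 0.331 0.055] [0.442 0.32  0.006] [0.486 0.363 0.079]
jar_red 0.68 [354. 148. 370. 176.] [0.622 0.346 0.056] [ 0.571  0.334 -0.002] [0.642 0.445 0.079]
coil_pot 0.92 [151. 290. 204. 347.] [ 0.493 -0.391  0.043] [ 0.448 -0.445  0.   ] [ 0.549 -0.345  0.072]
green_pot 0.94 [191. 331. 228. 370.] [ 0.611 -0.418  0.04 ] [ 0.576 -0.459  0.005] [ 0.651 -0.385  0.06 ]
bird 0.78 [108. 255. 143. 298.] [ 0.32  -0.391  0.055] [ 0.282 -0.416  0.007] [ 0.339 -0.353  0.096]
top [0.42784597 0.010
[... 1168 characters left out ...]
-1.38852093e+00,  5.27502117e-01,  1.43270693e+00, -9.78801644e-07,
        1.18143425e+00, -1.78514239e-01]), 'joint_velocities': array([ 1.26227840e-03, -2.94447171e-05, -9.53088804e-04, -6.76986972e-04,
       -5.16783934e-04, -2.44197123e-03]), 'joint_torque': array([-6.00066505e-04, -4.40018535e+01, -1.76984543e+01,  6.33804593e-02,
        5.04618930e-02, -3.66106156e-05]), 'position': array([ 0.22064608, -0.58472084,  0.29224489]), 'tool_rot': array([ 9.83772899e-01,  1.79418180e-01, -5.00380618e-07, -2.53191477e-05]), 'ft_force': array([ 0.01137789, -0.49968729, -1.64424363]), 'moment': array([0.0073459 , 0.04116339, 0.01016953]), 'grip_force': 0.0, 'grip_width': 0.08736058442216371}
```

View pics/scene0.png

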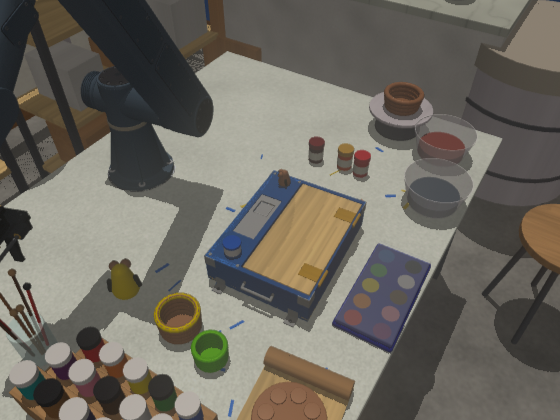

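View pics/top0.png

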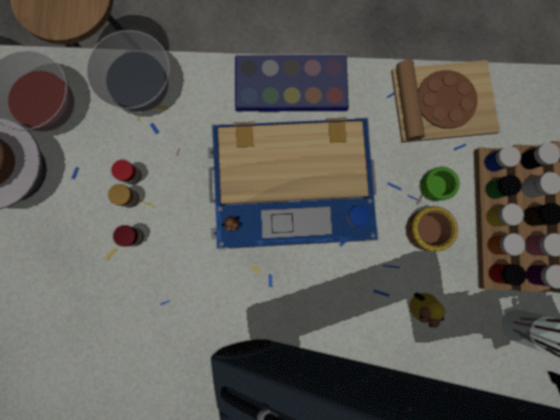

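The scene view shows the chest with the plate outline at about (265,207). In the top view it is at (281,223), left of the panel's middle, with the chick at (231,223) and the paint pot at (358,217). The two cameras agree within 3 mm on the plate at about (0.497, -0.020). Next is the yaw.

```bash
python3 - <<'E'
from h import *
c=cam('top'); r=robot.cut_out('top','chest')[0]['region']; W=c['W']
m=r&(W[...,2]>.09)&(W[...,2]<.108)
print(cv2.minAreaRect(W[m][:,:2].astype(np.float32)*1000))
p=robot.cut_out('top','release')[0]['region']; print(cv2.minAreaRect(W[p&(c['depth']>0)][:,:2].astype(np.float32)*1000))
# grey panel: low saturation, inside chest rail
hsv=cv2.cvtColor(c['image'],cv2.COLOR_RGB2HSV); g=m|p
g=(hsv[...,1]<60)&(hsv[...,2]>60)&(W[...,0]>.44)&(W[...,0]<.55)&(abs(W[...,1]+.05)<.12)&(W[...,2]<.106)&(W[...,2]>.08)
n,l,s,_=cv2.connectedComponentsWithStats(g.astype(np.uint8)); k=1+s[1:,4].argmax()
print(cv2.minAreaRect(W[l==k][:,:2].astype(np.float32)*1000),s[k],np.median(W[l==k],0))
im=cv2.resize(c['image'][190:260,200:390],None,fx=4,fy=4,interpolation=cv2.INTER_CUBIC)
cv2.imwrite('pics/crop.png',im[...,::-1])
E
```

```text
Traceback (most recent call last):
IndexError: list index out of range
```

```bash
python3 - <<'E'
from h import *
c=cam('top'); W=c['W']
m=(W[...,2]>.09)&(W[...,2]<.108)&(abs(W[...,0]-.6)<.2)&(abs(W[...,1]+.04)<.25)
def big(g):
    n,l,s,_=cv2.connectedComponentsWithStats(g.astype(np.uint8)); k=1+s[1:,4].argmax()
    print(cv2.minAreaRect(W[l==k][:,:2].astype(np.float32)*1000),s[k],np.median(W[l==k],0))
big(m)
hsv=cv2.cvtColor(c['image'],cv2.COLOR_RGB2HSV)
big((hsv[...,1]<60)&(hsv[...,2]>60)&(W[...,0]>.44)&(W[...,0]<.55)&(abs(W[...,1]+.05)<.12)&(W[...,2]<.106)&(W[...,2]>.08))
for p in robot.cut_out('top','release')[:1]: print(cv2.minAreaRect(W[p['region']&(c['depth']>0)][:,:2].astype(np.float32)*1000))
im=cv2.resize(c['image'][190:260,200:390],None,fx=4,fy=4,interpolation=cv2.INTER_CUBIC)
cv2.imwrite('pics/crop.png',im[...,::-1])
E
```

```text
((596.091064453125, -44.25547790527344), (296.2355651855469, 373.7375793457031), 4.375060081481934) [  211   117   167   132 18668] [ 0.59682603 -0.04172281  0.09978439]
((500.189697265625, -52.93242645263672), (64.39746856689453, 160.68527221679688), 4.638720989227295) [ 261  207   71   31 1902] [ 0.50006772 -0.05369725  0.09744088]
((495.544921875, -19.45879364013672), (39.43830490112305, 44.08540344238281), 1.5305265188217163)
```

View pics/crop.png

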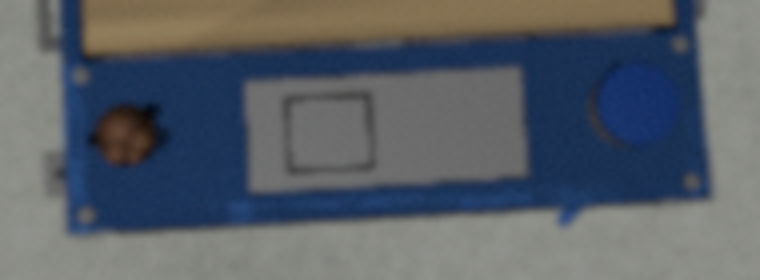

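The crop shows the plate's dark outline centred near (330,133), which is on the panel's centre line and 33 mm left of its middle. Yaw is about +4.5°. The target is (0.496, -0.020), with the hand closed and its y along the chest's y.

Emit:
send_rows(deltas="30 -28 0 0 0 0 0;42 -40 0 0 0 0 0;42 -40 0 0 0 0 0;42 -40 0 0 0 0 0;42 -40 0 0 0 0 0;42 -40 0 0 0 0 0;42 -40 0 0 0 0 0;42 -40 0 0 0 0 0;42 -40 0 0 0 0 0;42 -40 0 0 0 0 0", newtons=10)

```text
time: 2.65
position: [0.4663, -0.076, 0.2926]
tool_rot: [0.984, 0.179, 0.001, 0.0]
ft_force: [0.2, 0.0, -0.5]
grip_width: 0.0014
grip_force: 0.0
```

Emit:
send_rows(deltas="40 -35 0 0 0 0 0;20 -18 0 0 0 8 0;0 0 0 0 0 8 0;0 0 0 0 0 0 0;0 0 0 0 0 0 0")

```text
time: 3.28
position: [0.5027, -0.0072, 0.2923]
tool_rot: [0.999, 0.041, -0.0, 0.0]
ft_force: [0.2, -0.2, 0.1]
grip_width: 0.0002
grip_force: 0.0
```

```bash
cat > s.py <<'E'
from h import *
from scipy.spatial.transform import Rotation as Ro
o=robot.get_obs(); R=Ro.from_quat(o['tool_rot']).as_matrix()
print(o['time'],o['position'],'xaxis yaw',np.degrees(np.arctan2(R[1,0],R[0,0])),'z',R[:,2],o['grip_width'],o['ft_force'])
print('tool-frame delta mm to (.496,-.020,.182):',1000*R.T@(np.array([.496,-.020,.182])-o['position']))
E
python3 s.py
```

```text
3.275 [ 0.50273218 -0.00715831  0.29230325] xaxis yaw 4.755861845029358 z [-4.17905120e-05 -2.13135162e-05 -9.99999999e-01] 0.00020903122622920018 [ 0.18313087 -0.22314649  0.13872608]
tool-frame delta mm to (.496,-.020,.182): [ -7.76891685  12.23734661 110.30380432]
```

Emit:
send_rows(deltas="-8 12 30 0 0 0 0;0 0 40 0 0 0 0;0 0 30 0 0 0 0;0 0 10 0 0 0 0;0 0 0 0 0 0 0")

```text
time: 3.9
position: [0.4959, -0.0198, 0.1821]
tool_rot: [0.999, 0.041, -0.0, -0.0]
ft_force: [0.1, -0.0, -0.9]
grip_width: 0.0006
grip_force: 0.0
```

```bash
python3 s.py; python3 - <<'E'
from h import *
out=[]
for n,b in (('scene',(150,130)),('top',(190,210))):
    c=cam(n); y,x=(150,190) if n=='scene' else (180,210)
    out.append(cv2.resize(c['image'][y:y+90,x:x+130],(520,360),interpolation=cv2.INTER_CUBIC)[:290])
cv2.imwrite('pics/close.png',np.vstack(out)[...,::-1])
E
```

```text
3.9 [ 0.49589047 -0.01984414  0.18212692] xaxis yaw 4.669792820860523 z [-6.35811264e-04  2.09800387e-04 -9.99999776e-01] 0.0005917724726296485 [ 0.13332124 -0.01287294 -0.87335801]
tool-frame delta mm to (.496,-.020,.182): [0.09655642 0.16429125 0.12681337]
```

View pics/close.png

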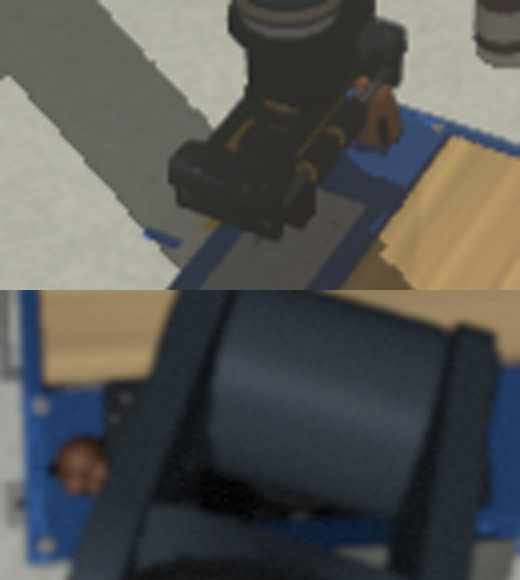

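The hand stands over the plate, clear of the chick on its left, and the arm hides the plate itself. I'll go down by feel.

Emit:
send_rows(deltas="0 0 8 0 0 0 0;0 0 4 0 0 0 0;0 0 3 0 0 0 0;0 0 1 0 0 0 0;0 0 1 0 0 0 0;0 0 0 0 0 0 0")

```text
time: 4.75
position: [0.4958, -0.0195, 0.1654]
tool_rot: [0.999, 0.041, -0.0, -0.0]
ft_force: [-0.3, 0.0, 2.0]
grip_width: 0.0005
grip_force: 1.0
```

Light contact, 2 N, 2.6 mm below the panel's face, so it is the plate. Now I press it in.

Emit:
send_rows(deltas="0 0 2 0 0 0 0;0 0 2 0 0 0 0;0 0 1 0 0 0 0;0 0 0.5 0 0 0 0;0 0 0 0 0 0 0")

```text
time: 5.38
position: [0.4958, -0.0195, 0.1598]
tool_rot: [0.999, 0.041, -0.0, -0.0]
ft_force: [-1.9, 1.0, 4.8]
grip_width: 0.0005
grip_force: 2.6
```

```bash
python3 - <<'E'
from h import *
c=cam('scene'); W=c['W']; print(robot.get_obs()['ft_force'])
m=(abs(W[...,0]-.6)<.1)&(abs(W[...,1]+.15)<.06)&(W[...,2]>.08)
print(np.percentile(W[m][:,2],[5,50,95,99]))
cv2.imwrite('pics/press.png',c['image'][120:360,160:420][...,::-1])
E
```

```text
[-1.78243852  0.81084163  5.44220003]
[0.09806499 0.13546334 0.19146009 0.20319355]
```

View pics/press.png

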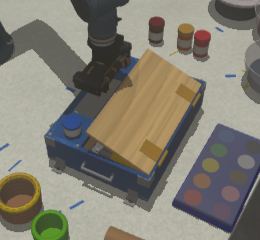

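The lid stands ajar behind the hand, at about (140,100) in the crop. I'll withdraw up and to the front, away from the lid.

Emit:
send_rows(deltas="0 0 -5 0 0 0 0;0 0 -5 0 0 0 0;-6 0 -8 0 0 0 0;-15 0 -15 0 0 0 0;-20 0 -30 0 0 0 0;-20 0 -40 0 0 0 0;0 0 -40 0 0 0 0;0 0 -20 0 0 0 0;0 0 0 0 0 0 0")

```text
time: 6.55
position: [0.4355, -0.0247, 0.3243]
tool_rot: [0.999, 0.041, 0.002, 0.001]
ft_force: [0.7, 0.2, -1.5]
grip_width: 0.0006
grip_force: 0.0
```

Emit:
send_rows(deltas="0 20 -10 0 0 0 0;0 50 0 0 0 0 0;0 55 0 0 0 0 0;0 55 0 0 0 0 0;0 55 0 0 0 0 0;0 30 0 0 0 0 0;0 0 0 0 0 0 0;0 0 0 0 0 0 0")

```text
time: 7.55
position: [0.4559, -0.2874, 0.3314]
tool_rot: [0.999, 0.041, -0.001, -0.002]
ft_force: [-1.0, 0.6, 0.1]
grip_width: 0.0003
grip_force: 0.0
```

```bash
python3 s.py; python3 - <<'E'
from h import *
c=cam('top'); W=c['W']
m=(abs(W[...,0]-.6)<.15)&(abs(W[...,1]+.04)<.15)&(W[...,2]>.09)&(W[...,2]<.25)&(W[...,0]>.545)
A=np.c_[W[m][:,:2],np.ones(m.sum())]; s=np.linalg.lstsq(A,W[m][:,2],rcond=None)[0]; print('lid slope rad',np.arctan(np.hypot(*s[:2])))
for p in robot.cut_out('top','release')[:1]: print('plate',np.median(W[p['region']],0))
for th in ['chick','paint_pot']:
    for r in robot.cut_out('top',th)[:1]: print(th,r['p'],np.median(W[r['region']],0))
cv2.imwrite('pics/end.png',c['image'][...,::-1])
E
```

```text
7.55 [ 0.45586425 -0.28736478  0.33137886] xaxis yaw 4.6715277209711665 z [-0.00241418  0.00295927 -0.99999271] 0.00029533914140805956 [-1.02219666  0.56336971  0.12056303]
tool-frame delta mm to (.496,-.020,.182): [  62.10075494 -262.73696527  150.07207912]
lid slope rad 0.3166096820598046
plate [ 0.4968101  -0.01839245  0.0956404 ]
chick 0.5 [0.48976296 0.09403043 0.14106665]
paint_pot 0.55 [ 0.5127992  -0.18590717  0.13369015]
```

View pics/end.png

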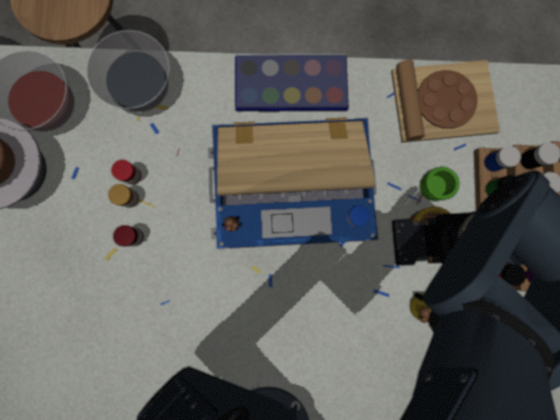

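The picture shows the lid ajar (front edge near row 190) and the plate back level at (281,223). The chick and paint pot are unmoved, and the hand is clear at z 0.33.

```bash
python3 -c "
from rig import robot
print(robot.hand_in())"
```

```text
the job is handed in; nothing more can be done
None
```

I pressed the plate in, the lid sprang ajar to roughly 0.32 rad or a little more, the plate came back up, the chick and paint pot stayed put, and I withdrew the hand and handed the job in at about 7.6 s; no verdict came back.

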